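Put the drill battery in the drop-front charging bay

ROBOT

A 7-joint arm with a two-finger parallel gripper is mounted at the origin on the work surface. World frame = base frame: x ahead of the robot, y to its left, z up, the work surface at z = 0. Lengths are in m, angles in rad, forces in N, time in s.
With the tool pointing down it reaches from about 0.425 to 0.925 m from the base axis. Payload 6.8 kg.
Tool frame: the origin (TCP) lies midway between the tips of the shut fingers; the grasp point (between the pads) lies 19 mm behind it (bot.pinch_z is the distance from the TCP to the grasp point, in m); z points along the fingers, y is the line along which they close (so a half turn about z gives the same grasp; the last joint's range is limited). The gripper opens to 85 mm and grips with 20 to 120 N. Pads are 22 mm wide; open, the fingers measure 114 mm over their backs; the gripper's body (76 mm by 85 mm) begins 54 mm behind the grasp point. The pads swing forward as they close: fully open they stand 13 mm farther back than shut.
Start: joints at [-0.108, 0.477, 0.022, 1.555, -0.011, 1.109, -0.083], TCP at [0.675, 0, 0.198] pointing down, gripper open.
Joint ranges: [-2.96, 2.96], [-0.34, 2.1], [-1.41, 1.46], [0.24, 2.44], [-1.37, 4.51], [0.17, 1.92], [-2.96, 2.96]. Speed limits (rad/s): [2.39, 2.39, 3.14, 3.14, 3.14, 3.14, 3.14].

INTERFACE

Orientations are given as a unit quaternion [w, x, y, z].
In Python, from station import bot, imaging gives the robot as it stands. The module is installed in compiled form; this text tells all that it offers.
- The arm moves only by the tool carry_out, never from a script. Its argument "targets" is a list of rows, each a list of 5 numbers: the shift along the tool's x, y, z in cm, then the turn about the tool's z in degrees, then the opening, from -1 (shut) to 1 (fully open). In form: [[x, y, z, yaw, gripper], ...]. A call has 1 to 12 rows; each row shifts and turns the commanded pose from where the row before left it, along the tool's axes as they then stand; what a row does not reach is not made up. A row lasts 1/10 s, in which the tool goes at most 50 mm and 8.59 degrees, less where a joint would pass 70% of its speed; a pose out of reach is approached as far as the arm can. A call is refused whole if a number of a shift passes 5 or a number of a turn 8.59, either way. A call with a gripper value outside its range is refused whole. The fingers move at their own pace and stop on an object; "force" is the grip in N (left out, the last holds). Time passes only in rows, so rows that do not move let the fingers close. It gives the time, the measured TCP pose, the force, the opening and the grip force at its end, in the units of the state.
- bot.get_obs(): the state, without advancing time (a new reading comes with each control period).
- imaging.read_camera(name): name is "scene" or "side" or "wrist"; returns the picture (400x640x3 uint8, red, green, blue); there is no depth.
- imaging.calibration(name): a dict with "fx", "fy", "cx", "cy" (pixels), "extrinsics" (4x4, takes a point from world to camera coordinates). Camera axes: x right, y up, looking along -z (the intrinsics and any distortion apply to the point x, -y, -z); pixel columns grow to the right and rows downward; lengths in m; the calibration is good to about 2 mm. A picture is of the moment at which its call begins: read the wrist's pose just before it. calibration takes no time and is no camera call; for the wrist camera it gives the pose at the moment of the call.
- bot.hand_in(): hands the job in; it is judged then, once.
The state is a dict: "t": time; "q": joint angles; "joint_vel": joint speeds; "joint_torque": joint torques, N m; "eef_pos": TCP position; "tool_rot": TCP orientation; "contact_force": force on the tool from outside, world axes, zero at the start; "torque": the same for the moment, N m; "gripper_width": opening from 0.0 (shut) to 1.0 (fully open); "grasp_force": force on a finger pad.
Only numpy, scipy, OpenCV 4.12 (cv2) and the standard library are available. Lean on these libraries where they do the work, as an engineer would, in place of code of your own. Each camera call takes 0.05 s, during which the arm holds its last target. There are 200 camera calls.

TASK

Put the black drill battery lying on the bench into the grey charging bay: pull the bay's front flap all the way down, slide the battery in under the roof, contact nose first, until it is fully home against the back stop, then push the flap up until it is shut. Keep the battery upright throughout and leave everything else on the bench where it is.

Things in the scene. Friction and masses are not known exactly. Their poses are not given: they have to be found in the camera images.
- bay: grey charging bay fixed on the bench, 210 long (its x), 110 wide (y), 118 high. Origin: centre of its underside; +x runs from the mouth (towards the robot) to the back. Inside is a channel 66 wide between cheeks 22 thick, cheek tops z=0.108. A steel roof, underside z=0.108, top z=0.118, covers it from x=-0.060 backwards; the first 45 behind the mouth are open above
- bay_mouth (a point): bay point (-0.105, 0, 0.050): middle of the channel floor's front edge, in the mouth plane, 50 above the bench; also the middle of the flap's hinge line. Axes as the bay
- bay_stop (a point): bay point (0.040, 0, 0.050): middle of the channel floor at the back stop, 145 behind the mouth. Axes as the bay
- flap (a joint): angle of the bay's bottom-hinged front flap: 0 = shut (upright over the mouth), 1.57 = fully down (level, inner face flush with the channel floor: a loading ledge). Stays where it is left. Hinge line along the bay's y through point bay_mouth, in the plane of the inner face. Panel 110 wide, 12 thick, reaching 60 from the hinge, plus a loop handle in its plane
- flap_bar (a point): middle of the flap's handle bar: round, 12 diameter, 90 long, parallel to the hinge, 112 from it and 6 outside the inner face. Finger opening between bar and panel edge: 46 by 78. Flap shut: bar on top, 162 above the bench; flap down: bar towards the robot, 44 above the bench. Axes: z from hinge to bar, y along the bar
- pack: black drill battery pack lying on the bench, 130 long (its x), 58 wide (y), 50 high (z). Origin: centre of its underside. Main block x=-0.065..+0.035, full width and height; the +x end from 0.035 to 0.065 is the contact nose, lower (30) and narrower (46), with brass strips on top. 0.35 to 0.7 kg. Either left or right of the bay; the parts bin is on the other side
- pack_nose (a point): middle of the tip of the contact nose, pack point (0.065, 0, 0.015), axes as the pack
- parts_bin: open blue plastic parts bin, 140 x 100 x 60 high, half full of steel parts; origin under its centre. Leave alone
- drill: cordless drill standing on its own battery, about 200 long, 197 high; origin under its foot. Leave alone
- screwdriver: screwdriver, 190 long, lying left of the bay; origin under its middle. Leave alone
- wrench: steel wrench, 170 long, lying at the right; origin under its middle. Leave alone
- bottle: green bottle, 64 diameter, 200 high; origin under its centre. Leave alone
- tape: empty cardboard tape core lying flat, 90 diameter, 24 high; origin under its centre. Leave alone
Not all that is in view belongs to the job. What is shaped like the bay but green or turquoise is not meant.

How it is judged:
By the outcome, as a careful person would: the job done as asked, in the order asked, and still so for the second after the job is handed in, with the robot touching nothing.
It also fails if it takes over 72 s, if anything falls off the work surface, if the arm or the gripper's body presses on something with over 40 N, if the wrist force passes 120 N, or if a joint passes its speed limit or range.

## Working session

There is one attempt and no reset: what is moved stays moved. The work goes in short steps, Python scripts to look and compute and a tool call to move; the robot and the scene stay as the last step left them, time stands still between calls to the robot, and variables do not carry over. Pictures are saved under pics/ and viewed, at most 10 in all, crops included, and the job is handed in when it is done.

Besides the shell and the picture viewer there is one more tool, called after ">>>" as a command line: name --pt "numbers of a row" for each row, then --argument value for the rest. carry_out: Moves the arm, as the interface text tells. Its arguments: {"type":"object","properties":{"targets":{"type":"array"},"force":{"type":"number"}},"required":["targets"]}

```bash
mkdir -p pics
cat > h.py <<'E'
import numpy as np, cv2
from station import bot, imaging
def shot(n,f=None):
    c=imaging.calibration(n); im=imaging.read_camera(n)
    if f: cv2.imwrite('pics/'+f,im[:,:,::-1])
    return im,c
def ray(c,u,v):
    E=np.array(c['extrinsics']); R,t=E[:3,:3],E[:3,3]
    d=np.array([(u-c['cx'])/c['fx'],-(v-c['cy'])/c['fy'],-1.])
    return -R.T@t, R.T@d
def onz(c,u,v,z):
    o,d=ray(c,u,v); return o+d*(z-o[2])/d[2]
def proj(c,p):
    E=np.array(c['extrinsics']); q=E[:3,:3]@np.array(p)+E[:3,3]
    return c['cx']+c['fx']*q[0]/-q[2], c['cy']-c['fy']*q[1]/-q[2]
E
python3 - <<'E'
from h import *
np.set_printoptions(precision=3,suppress=True)
for n in('scene','side','wrist'):
    im,c=shot(n,n+'0.png'); print(n,{k:c[k] for k in c if k!='extrinsics'}, ray(c,c['cx'],c['cy']))
print(bot.get_obs())
a=[cv2.imread(f'pics/{n}0.png') for n in('scene','side')]
E
```

```text
scene {'fx': 366.8367659641065, 'fy': 366.8367659641065, 'cx': 319.5697288773869, 'cy': 203.38125661612733} (array([1.123, 0.073, 1.061]), array([-0.543, -0.057, -0.838]))
side {'fx': 465.4423066493685, 'fy': 465.4423066493685, 'cx': 310.3345679422169, 'cy': 197.7706886110098} (array([0.275, 1.031, 1.29 ]), array([ 0.152, -0.653, -0.742]))
wrist {'fx': 295.3076936630913, 'fy': 295.3076936630913, 'cx': 321.9272609019698, 'cy': 194.12571095551195} (array([0.675, 0.067, 0.373]), array([-0.001, -0.269, -0.963]))
{'t': 0.15, 'q': array([-0.108,  0.478,  0.022,  1.556, -0.011,  1.109, -0.083]), 'joint_vel': array([-0.001, -0.001, -0.   , -0.005, -0.002, -0.001,  0.003]), 'joint_torque': array([  0.002, -59.692,   1.609, -28.149,   0.013,   0.007,   0.   ]), 'eef_pos': array([ 0.674, -0.   ,  0.197]), 'tool_rot': array([-0.   ,  0.707,  0.707, -0.001]), 'contact_force': array([ 0.672, -0.43 ,  0.548]), 'torque': array([ 0.019, -0.018,  0.005]), 'grasp_force': 0.0, 'gripper_width': 0.9951751791303928}
```

View pics/scene0.png

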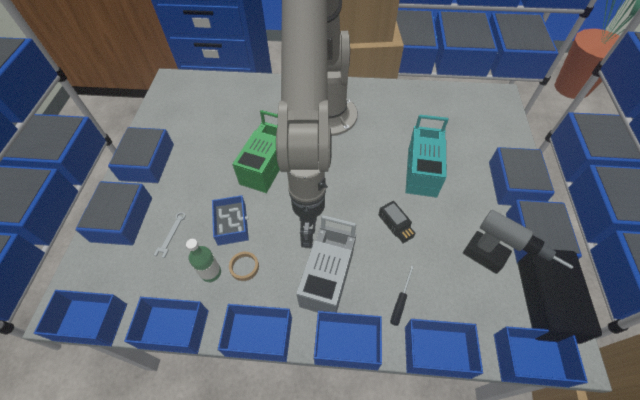

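View pics/side0.png

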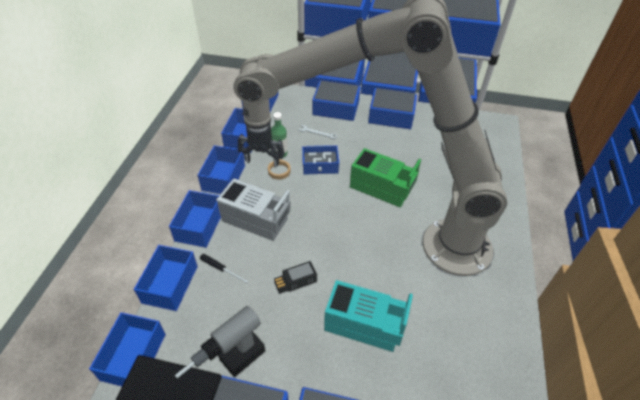

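The scene view shows the grey bay at about (328,265), flap bar at about (340,222), and the pack at (396,220) with its nose at about (407,237). The side view shows the bay at (255,207) and the pack at (296,276). Next I'll enlarge both.

Run:
```python
from h import *
a=cv2.imread('pics/scene0.png')[200:320,290:430]; b=cv2.imread('pics/side0.png')[170:300,205:325]
a=cv2.resize(a,None,fx=5,fy=5,interpolation=cv2.INTER_CUBIC);b=cv2.resize(b,None,fx=4.6,fy=4.6,interpolation=cv2.INTER_CUBIC)
for im,s,u0,v0 in((a,5,290,200),(b,4.6,205,170)):
    for k in range(0,140,20):
        cv2.putText(im,str(u0+k),(int(k*s),10),0,.4,(0,0,255),1);cv2.putText(im,str(v0+k),(0,int(k*s)+4),0,.4,(0,0,255),1)
        cv2.line(im,(int(k*s),0),(int(k*s),600),(0,0,255),1);cv2.line(im,(0,int(k*s)),(800,int(k*s)),(0,0,255),1)
cv2.imwrite('pics/a.png',a);cv2.imwrite('pics/b.png',b)
```

```text
(no output)
```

View pics/a.png

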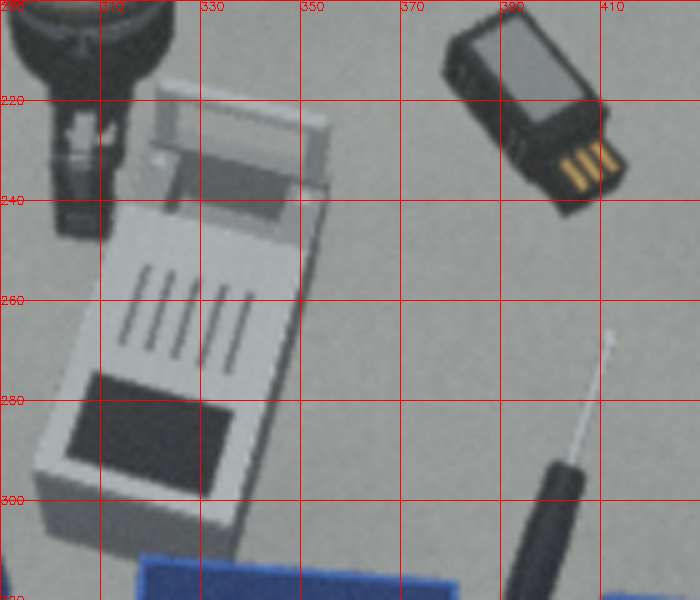

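View pics/b.png

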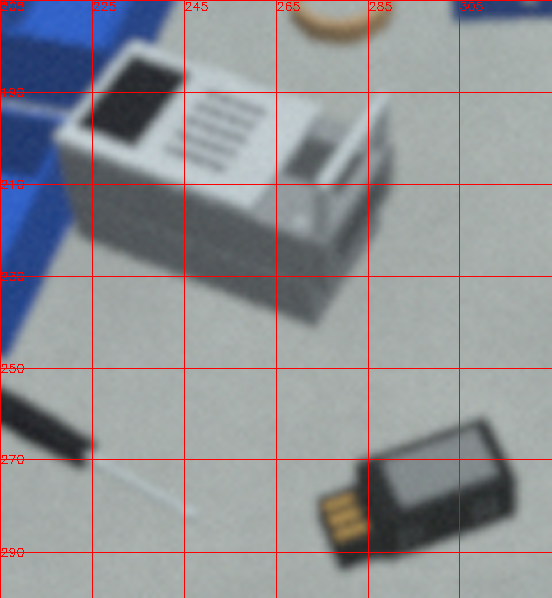

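Enlarged, the scene roof corners are at about (297,294), (336.4,305), (351.6,250) and (313.6,241.6). In the side view they are at (217.6,199.3), (235,178.7), (274.6,192.8) and (259.3,215.2). The flap is shut. The pack lies upright with brass up, its nose pointing away from the robot and towards +y.

Run:
```python
from h import *
np.set_printoptions(precision=4,suppress=True)
cs=imaging.calibration('scene');cd=imaging.calibration('side')
roof={'s':[(297,294),(336.4,305),(351.6,250),(313.6,241.6)],'d':[(235,178.7),(217.6,199.3),(259.3,215.2),(274.6,192.8)]}
for c,k in((cs,'s'),(cd,'d')):
    P=np.array([onz(c,*p,.118)[:2] for p in roof[k]]); print(P)  # backR backL frontL frontR
    ax=(P[0]+P[1]-P[2]-P[3])/2; L=np.linalg.norm(ax); u=ax/L
    mid=P.mean(0); print('len',L,'w',np.linalg.norm(P[0]-P[1]),np.linalg.norm(P[2]-P[3]),'yaw',np.degrees(np.arctan2(*ax[::-1])),'origin',mid-u*.0225,'bymid back',(P[0]+P[1])/2-u*.105,)
# pack: label & silhouettes
for n,c,(u0,u1,v0,v1) in(('scene',cs,(370,425,196,250)),('side',cd,(270,322,256,298))):
    im=cv2.imread(f'pics/{n}0.png'); sub=im[v0:v1,u0:u1].astype(int)
    g=sub.mean(2); br=(sub[:,:,2]-sub[:,:,0]>35)
    dark=(g<100).astype(np.uint8)|br.astype(np.uint8)
    cn=max(cv2.findContours(dark,cv2.RETR_EXTERNAL,cv2.CHAIN_APPROX_NONE)[0],key=cv2.contourArea)
    full=np.zeros_like(dark);cv2.drawContours(full,[cn],-1,1,-1)
    er=cv2.erode(full,np.ones((3,3),np.uint8))
    lab=((g>100)&(er>0)&~cv2.dilate(br.astype(np.uint8),np.ones((3,3))).astype(bool)).astype(np.uint8)
    nn,ll,st,ce=cv2.connectedComponentsWithStats(lab); i=1+np.argmax(st[1:,4])
    ys,xs=np.where(ll==i); W=np.array([onz(c,x+u0,y+v0,.05)[:2] for x,y in zip(xs,ys)])
    print(n,'label',cv2.minAreaRect((W*1000).astype(np.float32)),W.mean(0))
    ys,xs=np.where(br); B=np.array([onz(c,x+u0,y+v0,.03)[:2] for x,y in zip(xs,ys)]); d=B.mean(0)-W.mean(0)
    print('brass',cv2.minAreaRect((B*1000).astype(np.float32)),B.mean(0),'yaw',np.degrees(np.arctan2(d[1],d[0])),np.linalg.norm(d))
    u=d/np.linalg.norm(d);nrm=np.array([-u[1],u[0]])
    for nm,PX in(('bench',[( p[0][0]+u0,p[0][1]+v0) for p in cn]),):
        for z in(.0,.03,.05):
            Q=np.array([onz(c,*p,z)[:2]-W.mean(0) for p in PX]);print(z,'along',(Q@u).min(),(Q@u).max(),'across',(Q@nrm).min(),(Q@nrm).max())
```

```text
[[ 0.8014 -0.0263]
 [ 0.8224  0.0793]
 [ 0.6618  0.1127]
 [ 0.6438  0.003 ]]
len 0.16215956090257086 w 0.10761363440680075 0.11118463068467643 yaw -11.143560375615545 origin [0.7103 0.0465] bymid back [0.7089 0.0468]
[[ 0.7934 -0.0277]
 [ 0.8182  0.0783]
 [ 0.6599  0.1131]
 [ 0.6388  0.0054]]
len 0.16007003121384594 w 0.1088625552601383 0.10977666137670103 yaw -12.252217267742635 origin [0.7056 0.047 ] bymid back [0.7032 0.0475]
scene label ((486.529052734375, 249.66270446777344), (70.42560577392578, 40.09239959716797), 35.93421173095703) [0.4871 0.2499]
brass ((543.4073486328125, 290.3438415527344), (21.652965545654297, 31.204225540161133), 35.38791275024414) [0.5433 0.2904] yaw 35.77143194771592 0.06925024719647613
0.0 along -0.06612346408141304 0.08184853585299805 across -0.026982296896487675 0.05201502046963784
0.03 along -0.05257631209494194 0.09121022047901825 across -0.04078536397346751 0.03597747191274521
0.05 along -0.043544877437294544 0.09745134356303166 across -0.04998740869145407 0.0252857728748168Traceback (most recent call last):
  File "<stdin>", line 18, in <module>
    return _wrapfunc(a, 'argmax', axis=axis, out=out, **kwds)
    return bound(*args, **kwds)
ValueError: attempt to get argmax of an empty sequence
```

>>> carry_out --pt "0 0 -2 5.85 -0.2" --pt "0 0 -2 5.85 -0.2" --pt "1.5 -2.5 -1 0 -0.2" --pt "2 -3 0 0 -0.2" --pt "1.8 -3 0 0 -0.2" --pt "0 0 0 0 -0.2" --pt "0 0 0 0 -0.2" --pt "0 0 0 0 -0.2" --force 40

```text
t: 0.95
eef_pos: [0.603, 0.0681, 0.2474]
tool_rot: [0.0, 0.776, 0.631, -0.0]
contact_force: [0.5, -0.2, 0.6]
gripper_width: 0.399
grasp_force: 0.0
```

Run:
```python
from h import *
np.set_printoptions(precision=4,suppress=True)
im,c=shot('wrist','w1.png'); o=bot.get_obs(); print(o['t'],o['eef_pos'],o['tool_rot'],o['gripper_width'])
import json;json.dump({k:np.array(v).tolist() for k,v in c.items()},open('w1.json','w'))
cv2.imwrite('pics/w1g.png',im[:,:,::-1])
```

```text
1.0 [0.6031 0.0679 0.2473] [ 0.0003  0.776   0.6307 -0.0002] 0.39889743932963295
```

View pics/w1.png

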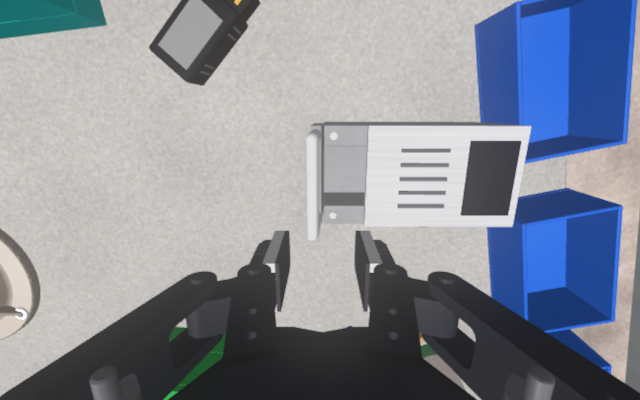

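The wrist view shows the bar at column ~313, rows 128–238, and the roof corners at about (368,126), (531,127), (514,227) and (365,227).

Run:
```python
from h import *
import json
np.set_printoptions(precision=4,suppress=True)
c=json.load(open('w1.json'))
P=np.array([onz(c,*p,.118)[:2] for p in[(368,126),(531,127),(514,227),(365,227)]])
fl,bl,br,fr=P; ax=(bl+br-fl-fr)/2;u=ax/np.linalg.norm(ax)
print(P,np.linalg.norm(ax),np.linalg.norm(bl-br),np.linalg.norm(fl-fr),np.degrees(np.arctan2(u[1],u[0])),'origin',P.mean(0)-u*.0225)
e=fl-fr;f=bl-br
for v in(e,f,bl-fl,br-fr):print(np.degrees(np.arctan2(v[1],v[0])))
a=onz(c,313.5,128,.162);b=onz(c,313,238,.162);print('bar',a,b,(a+b)/2, 'ang',np.degrees(np.arctan2(*(a-b)[1::-1])))
im=cv2.imread('pics/w1.png');print(im[180,300:372,1])
g=cv2.cvtColor(im,6);m=((g<70)).astype(np.uint8);m[90:]=0;m[:,:140]=0;m[:,270:]=0
# pack label corners
l=((im[:,:,0]>130)).astype(np.uint8)
br=(im[:,:,2].astype(int)-im[:,:,0]>50);br[60:]=0
print('brass px',np.argwhere(br)[:, ::-1].mean(0) if br.any() else None)
```

```text
[[ 0.6596  0.1107]
 [ 0.821   0.0762]
 [ 0.8007 -0.0304]
 [ 0.6386  0.0033]] 0.16532045388600874 0.10850309588991466 0.10945056548883143 -11.919472548892536 origin [0.708  0.0446]
78.9214752751881
79.20712994415348
-12.085512673673572
-11.753960841479834
bar [0.6069 0.122  0.162 ] [0.5847 0.0211 0.162 ] [0.5958 0.0716 0.162 ] ang 77.55185481523922
[190 193 193 194 197 189 199 218 224 224 225 226 225 226 225 217 195 172
 155 168 166 128 104 128 163 177 177 177 177 177 177 177 178 178 178 178
 178 178 178 177 177 177 178 178 178 177 177 176 175 176 175 175 176 175
 176 176 177 177 177 176 177 177 176 177 173 163 207 227 225 226 226 225]
brass px [237.0333   1.7   ]
```

>>> carry_out --pt "0.1 -0.6 2 0 -0.2" --pt "0 0 3 0 -0.2" --pt "0 0 3 0 -0.2" --pt "0 0 2.3 0 -0.2" --pt "0 0 0 0 -0.2" --pt "0 0 0 0 -1" --pt "0 0 0 0 -1" --pt "0 0 0 0 -1" --pt "0 0 0 0 -1" --pt "0 0 0 0 -1" --force 40

```text
t: 2.0
eef_pos: [0.5972, 0.0715, 0.1452]
tool_rot: [0.0, 0.775, 0.631, 0.001]
contact_force: [-0.5, -0.8, -0.0]
gripper_width: -0.002
grasp_force: 0.0
```

Run:
```python
from h import *
im,c=shot('wrist','w2.png'); b,_=shot('side','s2.png')
v=np.vstack([im[60:400,120:520],]); s=cv2.resize(b[150:250,200:320],None,fx=3.3,fy=3.4)
cv2.imwrite('pics/c2.png',np.hstack([v,s])[:,:,::-1])
```

```text
(no output)
```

View pics/c2.png

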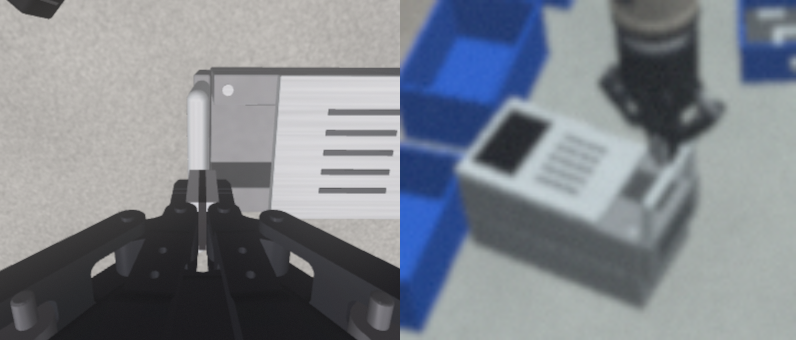

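Run:
```python
from h import *
o=bot.get_obs(); print(o['t'],o['eef_pos'],o['contact_force'],o['gripper_width'],o['grasp_force'])
im=cv2.imread('pics/w2.png'); cv2.imwrite('pics/c3.png',cv2.resize(im[200:340,270:380],None,fx=4,fy=4,interpolation=cv2.INTER_CUBIC))
```

```text
2.1 [0.59699405 0.07140505 0.14485375] [ 1.13915175 -0.28966973  0.64410795] -0.001348025791805043 0.0
```

View pics/c3.png

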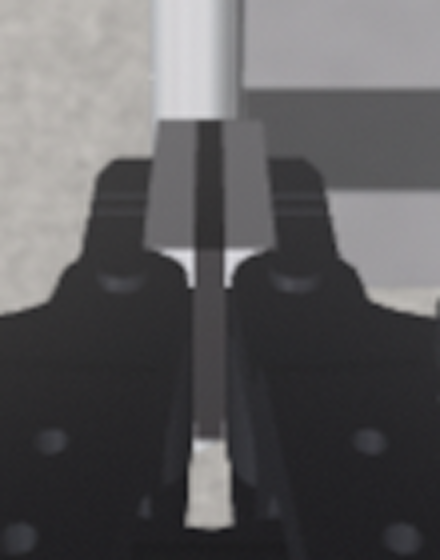

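Run:
```python
from h import *
import json
np.set_printoptions(precision=4,suppress=True)
c=json.load(open('w1.json'));cs=imaging.calibration('scene');cw=imaging.calibration('wrist');cd=imaging.calibration('side')
# bar corners: +y end, -y end in w1, scene
def tri(rs):
    A=sum(np.eye(3)-np.outer(d,d)/(d@d) for o,d in rs);b=sum((np.eye(3)-np.outer(d,d)/(d@d))@o for o,d in rs);return np.linalg.solve(A,b)
print('+y',tri([ray(c,313.5,126),ray(cs,355.6,224.5)]),'-y',tri([ray(c,313,238),ray(cs,321,217)]))
for z in(.13,.14,.15,.162): print(z,onz(c,313,183,z)[:2],onz(cs,338.5,220.8,z)[:2],onz(cw,319,200,z)[:2])
p=bot.get_obs()['eef_pos'];print('tcp px',proj(cw,p),'grasp',proj(cw,p+[0,0,.019]),'bar@.162',proj(cw,[.597,.0715,.162]))
# roof height check: front corners scene vs w1
print(tri([ray(c,368,126),ray(cs,351.6,250)]),tri([ray(c,531,127),ray(cs,336.4,305)]),tri([ray(c,514,227),ray(cs,297,294)]))
```

```text
+y [0.6071 0.1214 0.1676] -y [0.5843 0.0198 0.1587]
0.13 [0.5936 0.0669] [0.5762 0.0704] [0.5971 0.0813]
0.14 [0.5944 0.0692] [0.5821 0.0704] [0.5978 0.0842]
0.15 [0.5952 0.0715] [0.588  0.0705] [0.5985 0.0871]
0.162 [0.5961 0.0742] [0.595  0.0705] [0.5994 0.0906]
tcp px (np.float64(321.7541504683689), np.float64(221.26239454032736)) grasp (np.float64(321.75949828259616), np.float64(233.0490855915966)) bar@.162 (np.float64(321.73589720059545), np.float64(231.63804257715609))
[0.6602 0.1117 0.1153] [0.8218 0.0777 0.1173] [ 0.8008 -0.028   0.1188]
```

Run:
```python
from h import *
cs=imaging.calibration('scene');cd=imaging.calibration('side')
f=lambda c,p:tuple(round(float(x),1) for x in proj(c,p))
for z in(.197,.21,.225,.24): print(z,'start near finger',f(cs,(.675+.043,0,z)),f(cs,(.675+.057,0,z)),'side',f(cd,(.718,0,z)),f(cd,(.632,0,z)))
for z in(.145,.16,.175,.19): print(z,'now side',f(cd,(.597,.0715,z)))
b=cv2.imread('pics/s2.png');a=cv2.imread('pics/side0.png')
cv2.imwrite('pics/c4.png',np.hstack([cv2.resize(a[130:180,220:300],None,fx=5,fy=5,interpolation=2),cv2.resize(b[170:230,240:320],None,fx=5,fy=5,interpolation=2)[:250]]))
```

```text
0.197 start near finger (308.9, 253.1) (308.4, 258.1) side (250.9, 171.6) (275.7, 175.8)
0.21 start near finger (308.7, 250.9) (308.2, 255.9) side (250.5, 168.8) (275.5, 173.0)
0.225 start near finger (308.5, 248.3) (307.9, 253.4) side (250.1, 165.5) (275.2, 169.7)
0.24 start near finger (308.3, 245.6) (307.7, 250.7) side (249.6, 162.2) (275.0, 166.4)
0.145 now side (280.8, 203.8)
0.16 now side (280.6, 200.7)
0.175 now side (280.4, 197.7)
0.19 now side (280.2, 194.5)
```

View pics/c4.png

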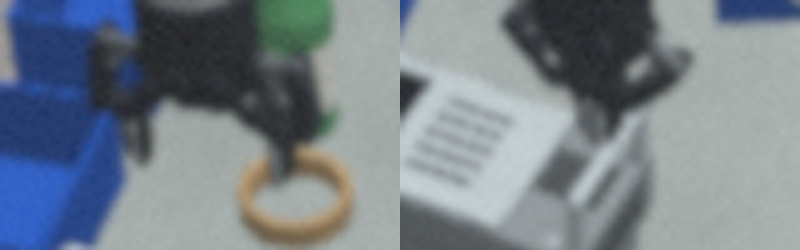

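The camera views show the real fingertips about 30 mm higher than the reported TCP, so the fingers shut above the bar. I'll touch the bar's top (z=0.168) to measure this.

Run:
```python
from h import *
cw=imaging.calibration('wrist');p=bot.get_obs()['eef_pos'];print(bot.pinch_z,[a for a in dir(bot) if a[0]!='_'])
for z in(0,.02,.03,.04,.05):
    q=p+[0.203*.011,.979*.011,z]; print(z,proj(cw,q))
```

```text
0.0187 ['PlanningError', 'get_obs', 'hand_in', 'pinch_z']
0 (np.float64(321.7660409768261), np.float64(204.81272065737411))
0.02 (np.float64(321.7731825867732), np.float64(215.60388926236294))
0.03 (np.float64(321.7774130973022), np.float64(221.99630676200354))
0.04 (np.float64(321.7821988593948), np.float64(229.22772461124092))
0.05 (np.float64(321.7876568651917), np.float64(237.47492114510126))
```

>>> carry_out --pt "0 0 0.2 0 -1" --pt "0 0 0.2 0 -1" --pt "0 0 0 0 -1"

```text
t: 2.4
eef_pos: [0.5965, 0.0713, 0.14]
tool_rot: [-0.0, 0.775, 0.631, -0.0]
contact_force: [-0.0, -0.5, -0.3]
gripper_width: 0.002
grasp_force: 0.0
```

>>> carry_out --pt "0 0 0.2 0 -1" --pt "0 0 0.2 0 -1" --pt "0 0 0 0 -1"

```text
t: 2.7
eef_pos: [0.5966, 0.0713, 0.1361]
tool_rot: [-0.0, 0.775, 0.631, -0.0]
contact_force: [-0.2, 0.8, -0.7]
gripper_width: 0.003
grasp_force: 0.0
```

>>> carry_out --pt "0 0 0.2 0 -1" --pt "0 0 0.2 0 -1" --pt "0 0 0 0 -1"

```text
t: 3.0
eef_pos: [0.5978, 0.0713, 0.1339]
tool_rot: [0.001, 0.776, 0.631, 0.001]
contact_force: [-1.9, 0.4, 8.4]
gripper_width: -0.004
grasp_force: 4.0
```

>>> carry_out --pt "0 0 -1.2 0 -0.2" --pt "0 0 -2 0 -0.2" --pt "0 0 0 0 -0.2" --pt "0 0 0 0 -0.2" --pt "0 0 1.5 0 -0.2" --pt "0 0 2 0 -0.2" --pt "0 0 2 0 -0.2" --pt "0 0 0 0 -1" --pt "0 0 0 0 -1" --pt "0 0 0 0 -1" --pt "0 0 0 0 -1" --force 40

```text
t: 4.1
eef_pos: [0.5952, 0.0709, 0.1075]
tool_rot: [-0.001, 0.776, 0.631, -0.002]
contact_force: [4.0, 0.7, -23.7]
gripper_width: 0.124
grasp_force: 38.7
```

>>> carry_out --pt "0 0 0 0 -1" --pt "0 -1.0 0.1 0 -1" --pt "0 -0.95 0.2 0 -1" --pt "0 -0.95 0.25 0 -1" --pt "0 -0.9 0.35 0 -1" --pt "0 -0.9 0.4 0 -1" --pt "0 -0.85 0.5 0 -1" --pt "0 0 0 0 -1"

```text
t: 4.9
eef_pos: [0.5457, 0.0816, 0.0924]
tool_rot: [0.002, 0.776, 0.631, 0.003]
contact_force: [9.9, -3.9, -19.9]
gripper_width: 0.123
grasp_force: 39.0
```

>>> carry_out --pt "0 -0.8 0.55 0 -1" --pt "0 -0.75 0.65 0 -1" --pt "0 -0.7 0.7 0 -1" --pt "0 -0.6 0.75 0 -1" --pt "0 -0.55 0.8 0 -1" --pt "0 -0.5 0.85 0 -1" --pt "0 0 0 0 -1"

```text
t: 5.6
eef_pos: [0.5069, 0.0901, 0.0495]
tool_rot: [0.002, 0.776, 0.631, 0.002]
contact_force: [5.5, -3.6, -4.2]
gripper_width: 0.13
grasp_force: 39.0
```

>>> carry_out --pt "0 -0.4 0.9 0 -1" --pt "0 -0.35 0.9 0 -1" --pt "0 -0.2 0.95 0 -1" --pt "0 -0.2 0.95 0 -1" --pt "0 0 0.9 0 -1" --pt "0 0 0 0 -1"

```text
t: 6.2
eef_pos: [0.4957, 0.0927, 0.0027]
tool_rot: [0.001, 0.776, 0.631, 0.002]
contact_force: [4.8, -4.8, -1.8]
gripper_width: 0.12
grasp_force: 39.1
```

>>> carry_out --pt "0 0 0.7 0 -1" --pt "0 0 0.6 0 -1" --pt "0 0 0 0 -1"

```text
t: 6.5
eef_pos: [0.496, 0.0934, -0.0078]
tool_rot: [0.001, 0.776, 0.631, 0.002]
contact_force: [-1.7, -5.3, 22.5]
gripper_width: 0.123
grasp_force: 44.6
```

>>> carry_out --pt "0 0 0.4 0 -1" --pt "0 0 0 0 -1"

```text
t: 6.7
eef_pos: [0.4963, 0.0939, -0.0102]
tool_rot: [0.001, 0.776, 0.631, 0.003]
contact_force: [-7.8, -4.5, 43.4]
gripper_width: 0.122
grasp_force: 48.6
```

>>> carry_out --pt "0 0 -0.4 0 -0.2" --pt "0 0 0 0 -0.2" --pt "0 0 -2 0 -0.2" --pt "0 0 -4 0 -0.2" --pt "0 0 -4.5 0 -0.2" --pt "0 0 -4.5 0 1" --pt "2.5 -1 0 0 1" --pt "4 -1.5 0 0 1" --pt "4 -1.5 0 0 1" --pt "1 -0.4 0 0 1" --pt "0 0 0 0 1"

```text
t: 7.8
eef_pos: [0.4722, 0.217, 0.1391]
tool_rot: [-0.001, 0.774, 0.633, -0.0]
contact_force: [0.0, -0.0, -0.1]
gripper_width: 1.003
grasp_force: 0.0
```

>>> carry_out --pt "0 0 0 8.5 1" --pt "0 0 0 8.5 1" --pt "0 0 0 8.5 1" --pt "0 0 0 8.5 1" --pt "0 0 0 8.5 1" --pt "0 0 0 0 1" --pt "0 0 0 0 1"

```text
t: 8.5
eef_pos: [0.4734, 0.2131, 0.1393]
tool_rot: [0.0, 0.951, 0.308, -0.0]
contact_force: [-0.3, -0.7, 0.0]
gripper_width: 0.996
grasp_force: 0.0
```

Run:
```python
from h import *
np.set_printoptions(precision=4,suppress=True)
import json
im,c=shot('wrist','w5.png'); o=bot.get_obs(); print(o['t'],o['eef_pos'],o['tool_rot'],o['q'])
json.dump({k:np.array(v).tolist() for k,v in c.items()},open('w5.json','w'))
s,_=shot('scene','sc5.png')
z=cv2.resize(s[190:330,280:430],None,fx=2.6,fy=2.85)
cv2.imwrite('pics/c5.png',np.hstack([im[:,120:520],z[:400]] if z.shape[0]>=400 else [im[:399,120:520],z])[:,:,::-1])
```

```text
8.55 [0.4734 0.2134 0.1393] [ 0.0002  0.9512  0.3085 -0.0002] [-0.6179  0.2902  0.0885  1.9887 -0.0329  0.8644 -1.4555]
```

View pics/c5.png

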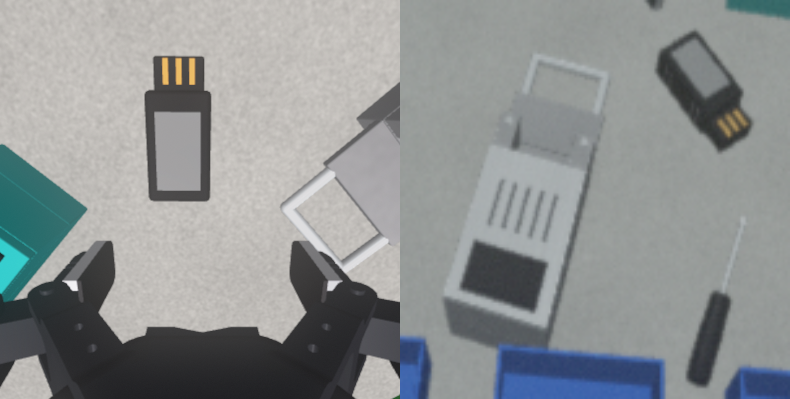

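The wrist view shows the block's top at columns 265–330, rows 92–200, the label at 275–320, and the nose tip at row 57. The scene crop shows the flap fully down.

Run:
```python
from h import *
import json
np.set_printoptions(precision=4,suppress=True)
c=json.load(open('w5.json'))
im=cv2.imread('pics/w5.png');g=im.mean(2)
# label edges per row
L=[];R=[]
for v in range(118,188,5):
    row=g[v,255:345]; m=np.where(row>105)[0]; m=m[(m>12)&(m<72)]; L.append(onz(c,255+m.min(),v,.05)[:2]);R.append(onz(c,255+m.max()+1,v,.05)[:2])
L=np.array(L);R=np.array(R)
for A in(L,R):
    d=A[0]-A[-1]; print('yaw',np.degrees(np.arctan2(d[1],d[0])))
    d=cv2.fitLine(A.astype(np.float32),cv2.DIST_HUBER,0,.001,.001).ravel();print(np.degrees(np.arctan2(d[1],d[0])))
col=g[40:210,297];print(np.where(np.abs(np.diff(col))>15)[0]+40)
rear=onz(c,299,201,.05)[:2];tip=onz(c,299,57,.03)[:2];front=onz(c,298,92,.05)[:2];d=tip-rear
print(rear,front,tip,np.linalg.norm(front-rear),np.linalg.norm(d),np.degrees(np.arctan2(d[1],d[0])),'label mid',((L+R)/2).mean(0))
```

```text
yaw 28.050605690320978
35.594025
yaw 35.91751267779739
35.91751
[ 54  55  56  57  58  83  84 110 111 112 189 190 199 200 201]
[0.4503 0.2221] [0.5296 0.2782] [0.5544 0.2962] 0.09714053738530848 0.1278290026024776 35.43750012504294 label mid [0.4882 0.25  ]
```

>>> carry_out --pt "2.0 -2.1 0 0 1" --pt "0 0 3 0 1" --pt "0 0 4 0 1" --pt "0 0 4 0 1" --pt "0 0 3 0 1" --pt "0 0 1.5 0 1" --pt "0 0 1 0 1" --pt "0 0 0 0 1"

```text
t: 9.4
eef_pos: [0.4767, 0.2425, -0.0265]
tool_rot: [0.0, 0.951, 0.308, -0.001]
contact_force: [-0.9, -0.3, 0.2]
gripper_width: 1.003
grasp_force: 0.0
```

>>> carry_out --pt "0 0 0 0 -1" --pt "0 0 0 0 -1" --pt "0 0 0 0 -1" --pt "0 0 0 0 -1" --pt "0 0 0 0 -1" --force 90

```text
t: 9.9
eef_pos: [0.4784, 0.2436, -0.024]
tool_rot: [-0.0, 0.952, 0.307, 0.001]
contact_force: [-0.3, -2.2, 6.6]
gripper_width: 0.666
grasp_force: 97.0
```

>>> carry_out --pt "0 0 -1 0 -1" --pt "0 0 -2 0 -1" --pt "0 0 -3 0 -1" --pt "0 0 -3 0 -1" --pt "0 0 -1 0 -1" --pt "0 0 0 0 -1"

```text
t: 10.5
eef_pos: [0.4779, 0.2436, 0.0759]
tool_rot: [-0.0, 0.952, 0.307, 0.001]
contact_force: [-0.1, 0.5, -5.6]
gripper_width: 0.668
grasp_force: 97.4
```

>>> carry_out --pt "-1.0 1.5 0 0 -1" --pt "-2.0 3.5 0 0 -1" --pt "-2.0 3.5 0 0 -1" --pt "-1.6 3.0 0 0 -1" --pt "-1.0 2.0 0 0 -1" --pt "0 0 0 7.9 -1" --pt "0 0 0 7.9 -1" --pt "0 0 0 7.9 -1" --pt "0 0 0 7.9 -1" --pt "0 0 0 7.9 -1" --pt "0 0 0 7.9 -1" --pt "0 0 0 0 -1"

```text
t: 11.7
eef_pos: [0.493, 0.0888, 0.0729]
tool_rot: [0.001, 0.995, -0.101, -0.001]
contact_force: [-0.2, 0.3, -4.9]
gripper_width: 0.671
grasp_force: 97.3
```

Run:
```python
from h import *
np.set_printoptions(precision=4,suppress=True)
import json
im,c=shot('wrist','w6.png'); o=bot.get_obs(); print(o['t'],o['eef_pos'],o['tool_rot'],o['q'],o['contact_force'])
json.dump({k:np.array(v).tolist() for k,v in c.items()},open('w6.json','w'))
```

```text
11.75 [0.4933 0.089  0.0731] [ 0.0008  0.995  -0.0994 -0.0012] [-0.5519  0.3728  0.3023  2.0904 -0.1674  0.7036 -1.9106] [-0.164  -0.1533 -4.9135]
```

View pics/w6.png

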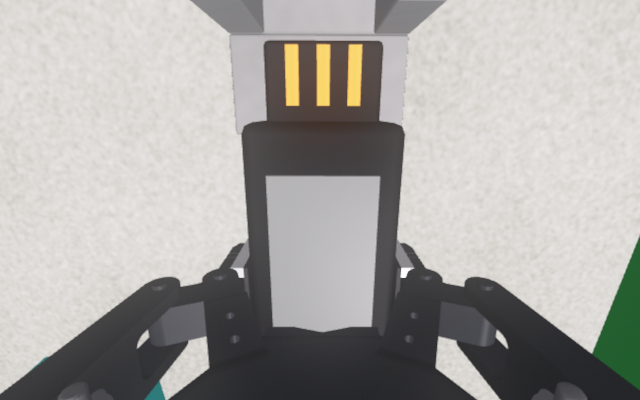

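The wrist view shows the nose (columns 265–382) centred on the mouth. The hinge line is at row 35 (columns 230–408) and the channel floor spans about 263–376.

Run:
```python
from h import *
import json
np.set_printoptions(precision=4,suppress=True)
c=json.load(open('w6.json'))
g=cv2.imread('pics/w6.png').mean(2)
hl,hr=onz(c,230.5,35,.05),onz(c,408,35,.05); fl,fr=onz(c,236.5,130,.05),onz(c,403,130,.05)
m=(hl+hr)/2;v=hl-hr;mf=(fl+fr)/2
print('hinge mid',m,'width',np.linalg.norm(v),'yaw',np.degrees(np.arctan2(v[1],v[0]))-90,'front mid',mf,np.linalg.norm(fl-fr),'yaw2',np.degrees(np.arctan2(*(m-mf)[1::-1])))
zu=.0731+.024
bl=(onz(c,284,45,zu+.03)+onz(c,362,45,zu+.03))/2; tip=onz(c,323.5,41,zu+.03); lab=[onz(c,*p,zu+.05) for p in((267,177),(380,177),(374,326),(272,326))]
a=(lab[0]+lab[1])/2;b=(lab[2]+lab[3])/2
print('tip',tip,'brass',bl,'pack yaw',np.degrees(np.arctan2(*(a-b)[1::-1])),a,b)
u=np.array([np.cos(np.radians(-11.8)),np.sin(np.radians(-11.8)),0]);n=np.array([-u[1],u[0],0])
for k,p in(('tip',tip),('a',a),('b',b)):print(k,'from mouth along',(p-m)@u,'lat vs wrist hinge',(p-m)@n,'lat vs earlier',(p-[.6052,.0668,0])@n)
```

```text
hinge mid [0.604  0.0667 0.05  ] width 0.10806584571786404 yaw -11.598447466489802 front mid [0.5485 0.0779 0.05  ] 0.11004799356851064 yaw2 -11.422543830229296
tip [0.5848 0.0685 0.1271] brass [0.5835 0.069  0.1271] pack yaw -11.7210856631308 [0.538  0.0782 0.1471] [0.4766 0.0909 0.1471]
tip from mouth along -0.01917890750483539 lat vs wrist hinge -0.002151759571113706 lat vs earlier -0.002487115167413673
a from mouth along -0.06693728196732004 lat vs wrist hinge -0.0022485915068474974 lat vs earlier -0.002583947103147464
b from mouth along -0.129664133247375 lat vs wrist hinge -0.0023349861949868815 lat vs earlier -0.0026703417912868482
```

>>> carry_out --pt "0 -0.23 1.0 0 -1" --pt "0 0 1.5 0 -1" --pt "0 0 1.0 0 -1" --pt "0 0 0.5 0 -1" --pt "0 0 0.3 0 -1" --pt "0 0 0 0 -1"

```text
t: 12.35
eef_pos: [0.4949, 0.0913, 0.0312]
tool_rot: [0.0, 0.995, -0.101, -0.0]
contact_force: [0.8, 0.5, -4.7]
gripper_width: 0.67
grasp_force: 97.4
```

>>> carry_out --pt "0 0 0.3 0 -1" --pt "0.5 0 0 0 -1" --pt "1.0 0 0 0 -1" --pt "1.0 0 0 0 -1" --pt "0.5 0 0 0 -1" --pt "0 0 0 0 -1"

```text
t: 12.95
eef_pos: [0.5259, 0.085, 0.0287]
tool_rot: [-0.0, 0.995, -0.101, 0.001]
contact_force: [-0.9, 0.3, -5.4]
gripper_width: 0.667
grasp_force: 97.4
```

>>> carry_out --pt "0.8 0 0 0 -1" --pt "0.8 0 0 0 -1" --pt "0.8 0 0 0 -1" --pt "0.6 0 0 0 -1" --pt "0 0 0 0 -1"

```text
t: 13.45
eef_pos: [0.5551, 0.079, 0.0286]
tool_rot: [0.0, 0.995, -0.101, 0.001]
contact_force: [-0.3, -0.0, -5.2]
gripper_width: 0.667
grasp_force: 97.4
```

>>> carry_out --pt "0.8 0 0 0 -1" --pt "0.8 0 0 0 -1" --pt "0.8 0 0 0 -1" --pt "0.5 0 0 0 -1" --pt "0 0 0.15 0 -1" --pt "0 0 0.15 0 -1" --pt "0 0 0 0 -1"

```text
t: 14.15
eef_pos: [0.5825, 0.0733, 0.026]
tool_rot: [-0.0, 0.995, -0.101, 0.0]
contact_force: [-0.6, -0.7, -1.3]
gripper_width: 0.668
grasp_force: 98.2
```

>>> carry_out --pt "0 0 0 0 0.7" --pt "0 0 0 0 0.7" --pt "0 0 0 0 0.7" --pt "0 0 -1 0 0.7" --pt "0 0 -3 0 0.7" --pt "0 0 -4 0 0.7" --pt "-2 0 0 0 -1" --pt "-2.5 0 0 0 -1" --pt "-2.5 0 0 0 -1" --pt "0 0 0 0 -1" --pt "0 0 0 0 -1" --pt "0 0 0 0 -1" --force 60

```text
t: 15.35
eef_pos: [0.5149, 0.0875, 0.1061]
tool_rot: [-0.0, 0.995, -0.101, 0.001]
contact_force: [-0.4, 0.1, -0.1]
gripper_width: 0.004
grasp_force: 0.0
```

Run:
```python
from h import *
np.set_printoptions(precision=4,suppress=True)
im,c=shot('wrist','w7.png'); o=bot.get_obs(); print(o['t'],o['eef_pos'],o['tool_rot'],o['gripper_width'])
g=im.mean(2); mth=np.array([.6048,.0668,.05]);u=np.array([.979,-.203,0]);n=np.array([.203,.979,0])
# dark block silhouette
m=((g<95)).astype(np.uint8)
for p in (-.059,-.04,-.02):
    q=mth+u*p; q[2]=.1; a=[proj(c,q+n*s) for s in(-.029,.029)]; r=int(a[0][1]); print('pred',p,a, 'dark cols',np.where(g[r,150:500]<90)[0][[0,-1]]+150 if 0<=r<400 else None)
col=g[:300,322];print(np.round(col[::6]).astype(int))
```

```text
15.4 [0.5149 0.0874 0.1059] [-0.0001  0.9949 -0.1013  0.0007] 0.0029303905207833125Traceback (most recent call last):
  File "<stdin>", line 8, in <module>
IndexError: index 0 is out of bounds for axis 0 with size 0
```

Run:
```python
from h import *
c=imaging.calibration('wrist'); g=cv2.imread('pics/w7.png').mean(2); mth=np.array([.6048,.0668,.05]);u=np.array([.979,-.203,0]);n=np.array([.203,.979,0])
for p in (-.059,-.04,-.02):
    q=mth+u*p; q[2]=.1; print('pred',p,[np.round(proj(c,q+n*s)) for s in(-.029,.029)])
for r in range(5,260,15):
    d=np.where(g[r,180:460]<100)[0]+180; print(r,(d[0],d[-1],len(d)) if len(d) else None, np.round(g[r,200:460:20]).astype(int))
```

```text
pred -0.059 [array([370., 170.]), array([277., 169.])]
pred -0.04 [array([371., 139.]), array([276., 139.])]
pred -0.02 [array([373., 105.]), array([275., 105.])]
5 (np.int64(263), np.int64(387), 125) [194 165 166 159  60  56  56  57  59  81 163 166 188]
20 (np.int64(264), np.int64(386), 120) [194 186 164 161  61  59  59  59  61  83 164 165 187]
35 (np.int64(272), np.int64(385), 41) [186 191 166 162  63 158 160 159  62  84 166 164 185]
50 (np.int64(269), np.int64(384), 42) [198 187 220 164  65 160 159 160  66  85 171 166 187]
65 (np.int64(273), np.int64(384), 41) [189 183 158 157  65 160 159 160  65  86 162 163 183]
80 (np.int64(274), np.int64(371), 28) [190 193 189 157  67 159 159 159  67 152 185 184 189]
95 (np.int64(275), np.int64(370), 26) [186 182 185 162  66 159 159 159  69 164 187 177 177]
110 (np.int64(275), np.int64(369), 27) [190 185 190 162  68 159 158 158  68 167 189 184 183]
125 (np.int64(276), np.int64(369), 26) [190 185 186 164  68 158 158 157  68 167 179 183 185]
140 (np.int64(277), np.int64(368), 25) [188 184 187 167  68 158 158 158  69 168 191 189 184]
155 (np.int64(277), np.int64(367), 91) [187 185 181 166  69  68  69  68  70 171 181 193 189]
170 None [184 189 191 171 188 185 183 180 186 219 183 183 184]
185 None [186 189 191 186 187 190 181 188 189 219 185 190 196]
200 None [188 190 191 191 186 193 188 186 189 221 185 188 179]
215 None [188 191 196 198 179 178 177 175 174 223 184 191 186]
230 (np.int64(319), np.int64(325), 7) [185 190 189 197 185 193  79 185 181 184 191 183 185]
245 (np.int64(294), np.int64(350), 35) [187 195 195 193 186  65  61  64 188 180 186 182 189]
```

>>> carry_out --pt "0 0.2 3 0 -1" --pt "0 0 3 0 -1" --pt "0 0 1.2 0 -1" --pt "1 0 0 0 -1" --pt "1 0 0 0 -1" --pt "0.5 0 0 0 -1" --pt "0.5 0 0 0 -1" --pt "0.5 0 0 0 -1" --pt "0.5 0 0 0 -1" --pt "0 0 0 0 -1"

```text
t: 16.4
eef_pos: [0.5537, 0.0775, 0.0339]
tool_rot: [-0.0, 0.995, -0.101, 0.001]
contact_force: [0.1, 0.8, -0.1]
gripper_width: -0.002
grasp_force: 0.2
```

>>> carry_out --pt "0.5 0 0 0 -1" --pt "0.5 0 0 0 -1" --pt "0.5 0 0 0 -1" --pt "0.5 0 0 0 -1" --pt "0.5 0 0 0 -1" --pt "0.5 0 0 0 -1" --pt "0 0 0 0 -1"

```text
t: 17.1
eef_pos: [0.5834, 0.0712, 0.0336]
tool_rot: [0.0, 0.995, -0.101, 0.001]
contact_force: [-0.2, -0.3, 0.4]
gripper_width: 0.001
grasp_force: 0.0
```

```bash
cat > chk.py <<'E'
from h import *
im,c=shot('wrist','w8.png'); o=bot.get_obs(); print(o['t'],o['eef_pos'],o['contact_force'])
g=im.mean(2); mth=np.array([.6048,.0668,.05]);u=np.array([.979,-.203,0]);n=np.array([.203,.979,0])
for p in (-.06,-.03,-.01,0,.015,.03,.045):
    q=mth+u*p; q[2]=.1; print('pred',p,[np.round(proj(c,q+n*s)) for s in(-.029,.029)])
for r in range(0,260,12): print(r,np.round(g[r,200:460:16]).astype(int))
E
python3 chk.py
```

```text
17.15 [0.5833247  0.07113717 0.03363307] [-0.39392109  0.25382238 -0.14033214]
pred -0.06 [array([383., 354.]), array([256., 353.])]
pred -0.03 [array([387., 296.]), array([252., 296.])]
pred -0.01 [array([390., 254.]), array([249., 254.])]
pred 0 [array([392., 231.]), array([247., 231.])]
pred 0.015 [array([394., 195.]), array([245., 195.])]
pred 0.03 [array([397., 157.]), array([242., 157.])]
pred 0.045 [array([400., 115.]), array([239., 115.])]
0 [227 226 228 225 227 227 230 226 228 228 230 230 229 230 228 229 229]
12 [227 225 228 225 226 228 230 227 229 229 230 230 230 231 229 229 229]
24 [227 224 229 225 226 227 230 227 229 229 230 230 231 229 230 229 229]
36 [227 223 229 225 226 227 230 227 229 229 230 229 232 229 230 228 228]
48 [227 222 229 224 226 227 230 227 229 229 230 229 231 229 229 227 226]
60 [226 222 229 224 226 228 231 227 229 228 231 229 231 227 228 228 224]
72 [226 222 229 224 227 228 230 227 229 229 230 228 230 227 227 229 225]
84 [228 222 229 224 227 227 230 226 228 228 230 227 229 226 227 230 224]
96 [229 222 229 224 227 227 230 226 228 228 230 226 227 225 226 2
[... 269 characters left out ...]
9 169 169  81  70  97 178 180 179]
156 [178 176 111  68 166 167 166 167 168 168 168  78  82  94 176 178 178]
168 [178 176 109  65 153 165 166 167 168 168 167  77  86  92 174 177 177]
180 [176 176 109  63 135 163 165 167 167 168 167  76  91  92 176 176 177]
192 [176 175 108  62  92 163 165 165 167 167 168  77  89  92 177 175 176]
204 [163 174 108  60  63 163 164 165 167 168 169  76  89  92 179 175 176]
216 [227 176 109  59  63 162 164 165 166 169 169  75 160  98 180 229 177]
228 [178 176 109  80  62 162 163 165 166 170 171  76 175 117 178 197 177]
240 [195 203 168 138  61  61  62  64  67  69  72  75 174 173 190 199 192]
252 [189 197 170 172  98  95  56  87  87  60 118 119 175 175 197 197 199]
```

>>> carry_out --pt "0.5 0 0 0 -1" --pt "0.5 0 0 0 -1" --pt "0.5 0 0 0 -1" --pt "0.4 0 0 0 -1" --pt "0 0 0 0 -1"

```text
t: 17.65
eef_pos: [0.6017, 0.0674, 0.0335]
tool_rot: [0.0, 0.995, -0.101, 0.001]
contact_force: [0.4, 0.2, -0.0]
gripper_width: -0.001
grasp_force: 0.1
```

>>> carry_out --pt "0.2 0 0 0 -1" --pt "0.2 0 0 0 -1" --pt "0.2 0 0 0 -1" --pt "0 0 0 0 -1"

```text
t: 18.05
eef_pos: [0.6067, 0.0665, 0.0335]
tool_rot: [-0.0, 0.995, -0.101, 0.0]
contact_force: [-3.1, 1.1, 0.1]
gripper_width: -0.001
grasp_force: 1.1
```

>>> carry_out --pt "0.2 0 0 0 -1" --pt "0.2 0 0 0 -1" --pt "0 0 0 0 -1"

```text
t: 18.35
eef_pos: [0.6084, 0.0661, 0.0333]
tool_rot: [-0.0, 0.995, -0.101, -0.002]
contact_force: [-8.8, 1.5, 6.2]
gripper_width: 0.001
grasp_force: 4.6
```

>>> carry_out --pt "0.3 0 0 0 -1" --pt "0.3 0 0 0 -1" --pt "0.2 0 0 0 -1" --pt "0 0 0 0 -1"

```text
t: 18.75
eef_pos: [0.6075, 0.0663, 0.0321]
tool_rot: [-0.0, 0.995, -0.1, -0.01]
contact_force: [-31.0, 5.7, 22.6]
gripper_width: -0.001
grasp_force: 16.3
```

```bash
python3 chk.py | grep -v '^\(0\|12\|24\|36\|48\|60\|72\|84\|96\) '
```

```text
18.8 [0.60758812 0.06627352 0.03214886] [-30.3430694    5.28381021  22.5892181 ]
pred -0.06 [array([380., 398.]), array([259., 398.])]
pred -0.03 [array([384., 348.]), array([256., 348.])]
pred -0.01 [array([387., 310.]), array([253., 310.])]
pred 0 [array([389., 290.]), array([251., 290.])]
pred 0.015 [array([391., 259.]), array([249., 258.])]
pred 0.03 [array([394., 224.]), array([246., 224.])]
pred 0.045 [array([397., 188.]), array([243., 187.])]
108 [210 202 212 204 210 206 214 209 211 211 213 212 216 209 212 210 206]
120 [212 203 212 204 212 207 214 210 212 211 215 212 216 209 211 211 205]
132 [212 206 212 205 211 207 214 209 213 212 214 211 215 208 210 213 207]
144 [211 207 211 205 212 207 213 209 213 211 215 211 214 208 209 214 208]
156 [210 209 210 205 212 208 214 209 213 211 213 210 212 207 208 212 207]
168 [209 210 208 205 211 206 213 209 211 210 214 208 210 205 208 211 206]
180 [208 211 206 204 210 205 213 209 211 209 212 208 208 205 208 209 204]
192 [208 210 205 204 211 204 211 207 210 208 212 207 207 205 209 209 203]
204 [163 164 104  69  93 152 151 153 154 155 156  82  91  91 162 162 163]
216 [162 161 101  64  66 149 150 153 153 155 157  78  88  90 161 162 162]
228 [160 158 100  61  62 148 148 150 153 155 157  75  85  85 159 161 160]
240 [159 158 104  62  59  59  61  64  65  68  70  72  81  82 156 159 159]
252 [157 156 121  92  53  54  57  59  60  62  63  62  79  93 158 157 158]
```

>>> carry_out --pt "-0.8 0 0 0 -1" --pt "-1.0 0 0 0 -1" --pt "-2.5 0 -1 0 -1" --pt "-3 0 -3 0 -1" --pt "-2 0 -3 0 -1" --pt "0 0 0 0 -1" --pt "0 0 0 0 -1"

```text
t: 19.5
eef_pos: [0.5285, 0.0831, 0.1046]
tool_rot: [-0.001, 0.995, -0.101, 0.002]
contact_force: [-0.2, -0.1, -0.7]
gripper_width: -0.0
grasp_force: 0.0
```

Run:
```python
from h import *
np.set_printoptions(precision=4,suppress=True)
im,c=shot('wrist','w9.png'); o=bot.get_obs(); print(o['t'],o['eef_pos'],o['contact_force'])
g=im.mean(2); u=np.array([.979,-.203,0]);n=np.array([.203,.979,0]);mth=np.array([.6048,.0668,.05])
q=lambda p,s,z=.1:np.round(proj(c,mth+u*p+n*s+[0,0,z-.05]),1)
for p in(0,.015,.045):print(p,q(p,-.029),q(p,.029),'floor',q(p,0,.05),'roof',q(p,0,.118))
a=q(.015,0); 
for s in(-.024,-.016,-.008,0,.008,.016,.024):
    x,y=q(.015,s); x=int(x);y=int(y); col=g[max(y-25,0):y+30,x]; d=np.diff(col); print(s,x,y-25,np.round(col[::2]).astype(int))
```

```text
19.55 [0.5281 0.0828 0.1037] [ 0.7202 -0.3133  0.3134]
0 [371.2  94.4] [271.8  94.1] floor [321.8  98.3] roof [321.4  92.2]
0.015 [372.5  66.6] [270.7  66.4] floor [321.8  76.8] roof [321.4  61.2]
0.045 [375.1   7. ] [268.3   6.8] floor [321.9  31.4] roof [321.6  -6. ]
-0.024 363 41 [ 60  60  61  60  61  61  61  60  61  61  60  57  56  53  66 147 161 162
 162 162 162 164 162 164 164 164 164 165]
-0.016 349 41 [156 133  59  60  60  60  60  60  60  60  58  56  54  51  50  51  51  51
 143 162 161 162 162 163 162 162 163 163]
-0.008 335 41 [156 133  60  60  60  61  60  59  60  61  58  55  54  52  50  49  51  52
 142 160 160 159 159 160 160 159 160 161]
0 321 41 [156 134  59  60  60  61  60  60  61  61  58  56  53  51  50  51  49  51
 141 160 159 160 159 160 159 159 160 159]
0.008 307 41 [156 133  61  61  60  61  60  60  60  60  58  56  54  52  51  51  51  52
 141 160 159 160 160 159 160 160 160 158]
0.016 293 41 [155 133  62  61  61  61  62  61  62  62  60  57  56  52  51  52  52  53
 139 156 157 157 156 157 156 156 157 158]
0.024 279 41 [ 63  62  62  63  63  63  64  63  64  64  61  59  56  54  53  57 135 158
 159 159 159 159 160 159 159 160 160 160]
```

>>> carry_out --pt "0 0 0 -8.2 -0.2" --pt "0 0 0 -8.2 -0.2" --pt "0 0 0 -8.2 -0.2" --pt "0 0 0 -8.2 -0.2" --pt "0 0 0 -8.2 -0.2" --pt "0 0 0 -8.2 -0.2" --pt "0 0 0 -8.2 -0.2" --pt "0 0 0 -8.2 -0.2" --pt "0 0 0 -8.2 -0.2" --pt "0 0 0 -8.2 -0.2" --pt "0 0 0 -8 -0.2" --pt "0 0 0 0 -0.2" --force 60

```text
t: 20.75
eef_pos: [0.5273, 0.0822, 0.1023]
tool_rot: [-0.0, 0.775, 0.632, -0.0]
contact_force: [1.4, 0.1, 0.2]
gripper_width: 0.401
grasp_force: 0.0
```

>>> carry_out --pt "0 -1.7 0 0 -0.2" --pt "0 -1.6 0 0 -0.2" --pt "0 0 0 0 -0.2"

```text
t: 21.05
eef_pos: [0.4929, 0.0895, 0.1025]
tool_rot: [-0.001, 0.776, 0.631, -0.001]
contact_force: [0.3, -0.9, 0.4]
gripper_width: 0.396
grasp_force: 0.0
```

Now I'll lower around the bar, correct x by +0.3 cm, and grip.

>>> carry_out --pt "0 0.3 2 0 -0.2" --pt "0 0 3 0 -0.2" --pt "0 0 3 0 -0.2" --pt "0 0 2 0 -0.2" --pt "0 0 1 0 -0.2" --pt "0 0 0.1 0 -0.2" --pt "0 0 0 0 -1" --pt "0 0 0 0 -1" --pt "0 0 0 0 -1" --pt "0 0 0 0 -1"

```text
t: 22.05
eef_pos: [0.4948, 0.0895, -0.007]
tool_rot: [-0.001, 0.775, 0.632, -0.002]
contact_force: [-7.0, 3.2, 4.0]
gripper_width: 0.118
grasp_force: 58.4
```

>>> carry_out --pt "0 0 -0.95 0 -1" --pt "0 0.1 -1.0 0 -1" --pt "0 0.15 -0.95 0 -1" --pt "0 0.25 -0.95 0 -1" --pt "0 0.35 -0.9 0 -1" --pt "0 0.4 -0.9 0 -1" --pt "0 0 0 0 -1"

```text
t: 22.75
eef_pos: [0.5051, 0.0873, 0.0497]
tool_rot: [-0.003, 0.775, 0.632, -0.003]
contact_force: [-13.4, 3.7, 6.3]
gripper_width: 0.109
grasp_force: 59.1
```

>>> carry_out --pt "0 0.5 -0.85 0 -1" --pt "0 0.55 -0.8 0 -1" --pt "0 0.6 -0.75 0 -1" --pt "0 0.7 -0.7 0 -1" --pt "0 0.75 -0.65 0 -1" --pt "0 0.8 -0.55 0 -1" --pt "0 0 0 0 -1"

```text
t: 23.45
eef_pos: [0.5398, 0.0801, 0.094]
tool_rot: [-0.005, 0.775, 0.632, -0.006]
contact_force: [-30.3, 2.8, 38.0]
gripper_width: 0.111
grasp_force: 62.0
```

>>> carry_out --pt "0 -0.1 -0.4 0 -1" --pt "0 -0.1 -0.4 0 -1" --pt "0 0 0 0 -1"

```text
t: 23.75
eef_pos: [0.5481, 0.0785, 0.0998]
tool_rot: [0.001, 0.775, 0.632, 0.002]
contact_force: [9.1, 1.0, -19.3]
gripper_width: 0.114
grasp_force: 60.8
```

>>> carry_out --pt "0 0.85 -0.25 0 -1" --pt "0 0.85 -0.15 0 -1" --pt "0 0.9 -0.15 0 -1" --pt "0 0.9 -0.1 0 -1" --pt "0 0 0 0 -1"

```text
t: 24.25
eef_pos: [0.5835, 0.0713, 0.1122]
tool_rot: [0.002, 0.775, 0.631, 0.002]
contact_force: [-8.6, -2.6, 26.9]
gripper_width: 0.111
grasp_force: 67.6
```

>>> carry_out --pt "0 0.8 0 0 -1" --pt "0 0.5 0 0 -1" --pt "0 0.3 0 0 -1" --pt "0 0 0 0 -1"

```text
t: 24.65
eef_pos: [0.5991, 0.0682, 0.1134]
tool_rot: [0.002, 0.776, 0.631, 0.003]
contact_force: [-12.0, -2.5, 34.3]
gripper_width: 0.109
grasp_force: 69.5
```

>>> carry_out --pt "0 0.3 -0.3 0 -1" --pt "0 0.3 0 0 -1" --pt "0 0 0 0 -1"

```text
t: 24.95
eef_pos: [0.5988, 0.0682, 0.1135]
tool_rot: [-0.002, 0.775, 0.632, -0.002]
contact_force: [-21.2, 1.0, 29.8]
gripper_width: 0.115
grasp_force: 69.0
```

>>> carry_out --pt "0 0.3 -0.3 0 -1" --pt "0 0 0 0 -1" --pt "0 -0.7 0 0 -0.4" --pt "0 0 0 0 -0.2" --pt "0 0 0 0 -0.2" --pt "0 0 -1.5 0 -0.2" --pt "0 0 -3 0 -0.2" --pt "0 0 -4 0 -0.2" --pt "0 0 -3 0 -0.2" --pt "0 0 0 0 -0.2" --pt "0 0 0 0 -0.2"

```text
t: 26.05
eef_pos: [0.599, 0.0681, 0.2292]
tool_rot: [0.001, 0.775, 0.632, 0.001]
contact_force: [0.2, -0.2, -1.4]
gripper_width: 0.402
grasp_force: 0.0
```

Run:
```python
from h import *
np.set_printoptions(precision=4,suppress=True)
im,c=shot('wrist','w10.png'); o=bot.get_obs(); print(o['t'],o['eef_pos'],o['contact_force'],o['gripper_width'])
g=im.mean(2)
u=np.array([.979,-.203,0]);n=np.array([.203,.979,0]);mth=np.array([.6048,.0668,.05])
q=lambda p,s,z:proj(c,mth+u*p+n*s+[0,0,z-.05])
for s in(.0,.02,.035):
    x,y=q(-.006,s,.162);x=int(round(x));y=int(round(y));print(s,'bar pred col',x,'row',y,g[y,x-16:x+28].astype(int))
    xr,yr=q(.045,s,.118);print('roof front pred',xr,yr)
g0=cv2.imread('pics/w1.png')
s,_=shot('scene','sc10.png'); a=cv2.imread('pics/scene0.png')[:,:,::-1]
d=np.abs(s.astype(int)-a).max(2); m=cv2.morphologyEx((d>45).astype(np.uint8),cv2.MORPH_OPEN,np.ones((3,3)))
k,_,st,_=cv2.connectedComponentsWithStats(m); print(st[1:][st[1:,4]>25])
d,_=shot('side','sd10.png'); a=cv2.imread('pics/side0.png')[:,:,::-1]
m=cv2.morphologyEx((np.abs(d.astype(int)-a).max(2)>45).astype(np.uint8),cv2.MORPH_OPEN,np.ones((3,3)))
k,_,st,_=cv2.connectedComponentsWithStats(m); print(st[1:][st[1:,4]>25])
```

```text
26.1 [0.598  0.068  0.2278] [-0.7654 -0.348  -0.8651] 0.39848438476868747
0.0 bar pred col 322 row 193 [191 188 189 191 192 190 191 191 184 193 212 222 225 224 226 227 225 225
 224 214 191 168 158 170 178 178 178 177 177 178 177 178 177 144  91  71
  72  73  75  75  75  75  76  75]
roof front pred 372.39967554011605 181.81605168664407
0.02 bar pred col 322 row 170 [187 189 191 191 190 190 189 189 185 195 214 222 225 225 225 226 225 224
 225 217 196 174 158 166 175 176 175 175 175 175 175 175 158 109  70  71
  72  74  75  76  77  77  77  77]
roof front pred 373.37295147064134 161.9883557293906
0.035 bar pred col 322 row 153 [188 186 187 191 191 187 186 184 181 194 214 223 225 224 226 227 225 224
 225 219 199 178 161 165 171 171 171 171 170 171 171 172 172 127  72  72
  74  74  76  77  78  78  78  78]
roof front pred 374.1267996388523 146.6308689073828
[[ 289    0   22   46  851]
 [ 320    0   27   73 1122]
 [ 282    5    5   18   65]
 [ 282   24    5   17   68]
 [ 282   42    5    8   32]
 [ 288   49   24   25  512]
 [ 357   59   11   18  149]
 [ 347   63   11   13   98]
 [ 348   77  
[... 296 characters left out ...]
[[ 418    0   14    5   56]
 [ 458    0   22    6  101]
 [ 368   10   35   17  262]
 [ 447   13   43   42 1353]
 [ 327   21   41   34  453]
 [ 409   22   27   22  405]
 [ 305   43    7   12   66]
 [ 258   49   40   13  263]
 [ 416   48   24   39  400]
 [ 463   54   11    4   34]
 [ 470   59   17   41  292]
 [ 356   60   14   13  121]
 [ 246   63   17    8  110]
 [ 454   67    9   12   57]
 [ 234   73   26   28  508]
 [ 264   72   32   12  189]
 [ 262   75   80   53 1237]
 [ 425   89   22   14  166]
 [ 238  103   29   60  837]
 [ 431  103   24   72  774]
 [ 467  105   27   26  323]
 [ 279  131   20   50  436]
 [ 493  132    7   30  131]
 [ 257  152   19   24  242]
 [ 274  261   44   33  756]]
```

>>> carry_out --pt "0 -2.5 0 0 -1" --pt "0 -2 0 0 -1" --pt "0 0 2 0 -1" --pt "0 0 4 0 -1" --pt "0 0 3 0 -1" --pt "0 0 2 0 -1" --pt "0 0.8 0 0 -1" --pt "0 0.5 0 0 -1" --pt "0 0.3 0 0 -1" --pt "0 0.2 0 0 -1" --pt "0 0 0 0 -1"

```text
t: 27.3
eef_pos: [0.5724, 0.0737, 0.1185]
tool_rot: [0.0, 0.775, 0.632, 0.001]
contact_force: [-0.1, 1.4, 0.5]
gripper_width: -0.0
grasp_force: 0.0
```

>>> carry_out --pt "0 0.3 0 0 -1" --pt "0 0.3 0 0 -1" --pt "0 0.2 0 0 -1" --pt "0 0 0 0 -1"

```text
t: 27.7
eef_pos: [0.5795, 0.072, 0.1175]
tool_rot: [-0.0, 0.775, 0.632, 0.0]
contact_force: [0.4, 0.4, 0.4]
gripper_width: 0.003
grasp_force: 0.0
```

>>> carry_out --pt "0 0.3 0 0 -1" --pt "0 0.3 0 0 -1" --pt "0 0 0 0 -1"

```text
t: 28.0
eef_pos: [0.5801, 0.0719, 0.1172]
tool_rot: [-0.003, 0.775, 0.632, -0.004]
contact_force: [-16.9, 1.0, 14.0]
gripper_width: -0.002
grasp_force: 8.7
```

>>> carry_out --pt "0 -1 0 0 -1" --pt "0 -2 0 0 -1" --pt "0 -2 -3 0 -1" --pt "0 0 -5 0 -1" --pt "0 0 -3 0 -1" --pt "0 0 0 0 -1" --pt "0 0 0 0 -1"

```text
t: 28.7
eef_pos: [0.5367, 0.0809, 0.228]
tool_rot: [0.0, 0.775, 0.632, 0.001]
contact_force: [-0.6, 0.2, -0.7]
gripper_width: 0.003
grasp_force: 0.0
```

```bash
python3 -c "
from station import bot
print(bot.get_obs()['eef_pos'],bot.hand_in())"
```

```text
the job is handed in; nothing more can be done
[0.53665286 0.08090237 0.22804689] None
```

The job is handed in at about 29 s of the 72 s allowed: the battery is home within about 1 mm of the back stop, the flap was pushed up to its stop, nothing else on the bench appears to have moved, and the judge gave no verdict.

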